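Pack the sample carrier

ROBOT

A 6-joint arm with a two-finger parallel gripper is mounted at the origin on the work surface. World frame = base frame: x ahead of the robot, y to its left, z up, the work surface at z = 0. Lengths are in mm, angles in rad, forces in N, time in s.
With the tool pointing down it reaches from about 300 to 775 mm from the base axis. Payload 14.6 kg.
Tool frame: the origin (TCP) lies between the finger pads; the fingertips stand 19 mm ahead of it and the grasp point (between the pads) is the TCP; x points along the fingers, y is the direction in which the jaws open and shut, and the axes are right-handed (so a half turn about x gives the same grasp; the last joint's range is limited). The gripper opens to 94 mm and grips with 3 to 60 N. Pads are 16 mm wide; open, the fingers measure 119 mm over their backs; the gripper's body (75 mm by 177 mm) begins 78 mm behind the grasp point.
Start: joints at [1.223, 0.3, 1.521, -0, 1.321, -0.067], TCP at [152.416, 528.449, 195.846] pointing down, gripper open.
Joint ranges: [-3.03, 3.03], [-0.79, 2.21], [0.23, 2.52], [-1.04, 4.18], [0, 3.07], [-2.55, 2.55]. Speed limits (rad/s): [2.22, 2.22, 2.57, 3.14, 3.14, 3.14].

INTERFACE

Orientations are given as [roll, pitch, yaw] about the fixed x, y, z axes, in that order (R = Rz(yaw) Ry(pitch) Rx(roll)).
In Python, from cell import manip gives the robot as it stands.
- The arm moves only by the tool jog_arm, never from a script. Its argument "series" is one flat list of numbers, 7 for each row, row after row: the turn, a rotation vector about the world's x, y, z in rad, then the shift along the world's x, y, z in m, then the opening, from -1 (shut) to 1 (fully open). A call has 1 to 20 rows; each row is the pose to reach, as a shift and turn from the pose commanded when the call began; what a row does not reach only later rows make up. A row lasts 1/8 s, in which the tool goes at most 62.5 mm and 10.7 degrees, less where a joint would pass 70% of its speed; a pose out of reach is approached as far as the arm can. A call with a gripper value outside its range is refused whole. The fingers move at their own pace and stop on an object; "squeeze" is the grip in N (left out, the last holds). Time passes only in rows, so rows that repeat a pose let the fingers close. It gives the time, the measured TCP pose, the force and the opening at its end, in the units of the state.
- manip.read_state(): the state, without advancing time (a new reading comes with each control period).
- manip.camera(name): name is "scene" or "top" or "wrist"; returns a dict with "color" (420x560x3 uint8, blue, green, red), "range_z" (420x560 float32, mm along the optical axis (not along the pixel's ray), 0 where there is no reading), "fx", "fy", "cx", "cy" (pixels), "pose" (4x4, takes a point from camera to world coordinates); the wrist camera has in their place "mount" (4x4, takes a point from camera to tool coordinates, whose origin is the TCP and whose axes are the tool frame's). Camera axes: x right, y down, z forward; pixel columns grow to the right and rows downward; lengths in mm; the calibration is good to about 2 mm. A picture is of the moment at which its call begins: read the wrist's pose just before it.
- manip.sign_off(): hands the job in, once; it reports no verdict.
The state is a dict: "clock": time; "joints": joint angles; "qd": joint speeds; "effort": joint torques, N m; "eef_pos": TCP position; "eef_rot": TCP orientation; "wrist_force": force on the tool from outside, world axes, zero at the start; "moment": the same for the moment, N m; "finger_gap": finger opening in mm.
Only numpy, scipy, OpenCV 4.12 (cv2) and the standard library are available. Lean on these libraries where they do the work, as an engineer would, in place of code of your own. Each camera call takes 0.05 s, during which the arm holds its last target.

TASK

Pack the lime-green carrier: stand each of the three blue-capped sample bottles upright in it, on the mat of the same colour as the bottle's collar, setting each down rather than dropping it and knocking none over. Leave the two white-capped look-alikes and the glass beaker standing where they are.

Things in the scene. Friction and masses are not known exactly. Their poses are not given: they have to be found in the camera images.
- blue_cap_red: Frosted screw-cap sample bottle standing upright, 105 mm tall: round body 50 mm across up to 66 mm high (edge of the shoulder rounded in), then a red collar ring 47 mm across from 66 to 74 mm, a short neck, and a ribbed blue screw cap 32 mm across from 77 to 105 mm, solid enough to lift the bottle by. 0.08 to 0.17 kg, cannot be opened. Origin: centre of the underside; z up its axis; its yaw means nothing. Belongs on the red mat in the carrier.
- blue_cap_black: Frosted screw-cap sample bottle standing upright, 105 mm tall: round body 50 mm across up to 66 mm high (edge of the shoulder rounded in), then a black collar ring 47 mm across from 66 to 74 mm, a short neck, and a ribbed blue screw cap 32 mm across from 77 to 105 mm, solid enough to lift the bottle by. 0.08 to 0.17 kg, cannot be opened. Origin: centre of the underside; z up its axis; its yaw means nothing. Belongs on the black mat in the carrier.
- blue_cap_white: Frosted screw-cap sample bottle standing upright, 105 mm tall: round body 50 mm across up to 66 mm high (edge of the shoulder rounded in), then a white collar ring 47 mm across from 66 to 74 mm, a short neck, and a ribbed blue screw cap 32 mm across from 77 to 105 mm, solid enough to lift the bottle by. 0.08 to 0.17 kg, cannot be opened. Origin: centre of the underside; z up its axis; its yaw means nothing. Belongs on the white mat in the carrier.
- white_cap_red: Frosted screw-cap sample bottle standing upright, 105 mm tall: round body 50 mm across up to 66 mm high (edge of the shoulder rounded in), then a red collar ring 47 mm across from 66 to 74 mm, a short neck, and a ribbed white screw cap 32 mm across from 77 to 105 mm, solid enough to lift the bottle by. 0.08 to 0.17 kg, cannot be opened. Origin: centre of the underside; z up its axis; its yaw means nothing. A look-alike that does not belong: leave it alone.
- white_cap_black: Frosted screw-cap sample bottle standing upright, 105 mm tall: round body 50 mm across up to 66 mm high (edge of the shoulder rounded in), then a black collar ring 47 mm across from 66 to 74 mm, a short neck, and a ribbed white screw cap 32 mm across from 77 to 105 mm, solid enough to lift the bottle by. 0.08 to 0.17 kg, cannot be opened. Origin: centre of the underside; z up its axis; its yaw means nothing. A look-alike that does not belong: leave it alone.
- mat_red: Red square mat, 70 x 70 x 3 mm, fixed in one of the carrier's three bays, centred in it; which bay changes from start to start. Origin: centre of its underside, 4 mm above the bench; its top is 7 mm above the bench. Axes parallel to the carrier's.
- mat_black: Black square mat, 70 x 70 x 3 mm, fixed in one of the carrier's three bays, centred in it; which bay changes from start to start. Origin: centre of its underside, 4 mm above the bench; its top is 7 mm above the bench. Axes parallel to the carrier's.
- mat_white: White square mat, 70 x 70 x 3 mm, fixed in one of the carrier's three bays, centred in it; which bay changes from start to start. Origin: centre of its underside, 4 mm above the bench; its top is 7 mm above the bench. Axes parallel to the carrier's.
- carrier: Low lime-green open carrier, fixed to the bench, 82 mm along its x, 238 mm along its y, 34 mm high with walls and floor 4 mm thick (a look-only rim flange adds up to 4 mm outside). Two cross walls of full height split it into three bays in a row along its y, each 74 mm long by 74 mm wide inside, bay centres at y = -78, 0 and +78 mm. Origin: centre of its underside. Its place and yaw change from start to start.
- beaker: Greenish open glass beaker, 64 mm across the rim, 85 mm tall, 0.12 kg, standing among the bottles: leave it alone. Origin: centre of the underside. (Also on the bench, all well outside the work: a steel-topped water bath 135 mm tall at the right edge, more than 0.6 m to the right of the arm, and a tube rack 120 mm tall and a pink bowl at the far edge, beyond 0.75 m ahead.)
Not all that is in view belongs to the job. Leave any yellow look-alike of the blue_cap_red alone.

How it is judged:
By the outcome, as a careful person would: the job done as asked, in the order asked, and still so for the second after the job is handed in, with the robot touching nothing.
It also fails if it takes over 77 s, if anything falls off the work surface, if the arm or the gripper's body presses on something with over 40 N, if the wrist force passes 120 N, or if a joint passes its speed limit or range.

## Working session

There is one attempt and no reset: what is moved stays moved. The work goes in short steps, Python scripts to look and compute and a tool call to move; the robot and the scene stay as the last step left them, time stands still between calls to the robot, and variables do not carry over. Pictures are saved under pics/ and viewed, and the job is handed in when it is done.

Besides the shell and the picture viewer there is one more tool, called after "Request:" by a JSON object that holds its "api" and its "payload", one argument or row to a line. jog_arm: Moves the arm, as the interface text tells. Its arguments: {"type":"object","properties":{"series":{"type":"array","items":{"type":"number"}},"squeeze":{"type":"number"}},"required":["series"]}

```bash
mkdir -p pics
python3 - <<'E'
from cell import manip
import cv2,numpy as np
print(manip.read_state())
for n in("scene","top"):
    c=manip.camera(n); cv2.imwrite(f"pics/{n}0.png",c["color"]); np.savez(f"{n}0.npz",**c)
    print(n,c["fx"],c["fy"],c["cx"],c["cy"],c["pose"].round(3).tolist())
E
```

```text
{'clock': 0.0, 'joints': array([ 1.22340521e+00,  3.00454244e-01,  1.52161104e+00, -2.86050920e-06,
        1.32069197e+00, -6.65768168e-02]), 'qd': array([4.12065393e-04, 7.21465580e-04, 1.18721224e-04, 2.40247524e-05,
       1.29419172e-04, 9.65252276e-04]), 'effort': array([ 1.46595667e-04, -5.31804836e+01, -3.52739775e+01,  7.09120464e-02,
        2.43364874e-02, -8.47310753e-05]), 'eef_pos': array([152.3202106 , 528.19091721, 195.28290923]), 'eef_rot': array([-1.63499406,  1.56963173, -1.91580765]), 'wrist_force': array([ 0.93875083, -0.04280349, -1.16329488]), 'moment': array([ 0.01347343,  0.0071324 , -0.0192981 ]), 'finger_gap': 93.95449530254689}
scene 436.5441364933527 436.5441364933527 277.1577697501156 213.6156824645785 [[-0.876, 0.336, -0.347, 967.057], [0.482, 0.639, -0.6, 688.043], [0.02, -0.692, -0.721, 907.806], [0.0, 0.0, 0.0, 1.0]]
top 471.26536461296723 471.26536461296723 287.24992755372807 207.84693356247584 [[0.018, -0.986, 0.163, 357.054], [-1.0, -0.019, -0.002, -17.615], [0.005, -0.163, -0.987, 1247.407], [0.0, 0.0, 0.0, 1.0]]
```

View pics/top0.png

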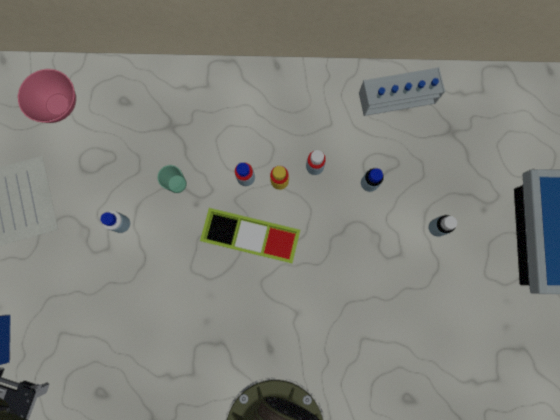

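View pics/scene0.png

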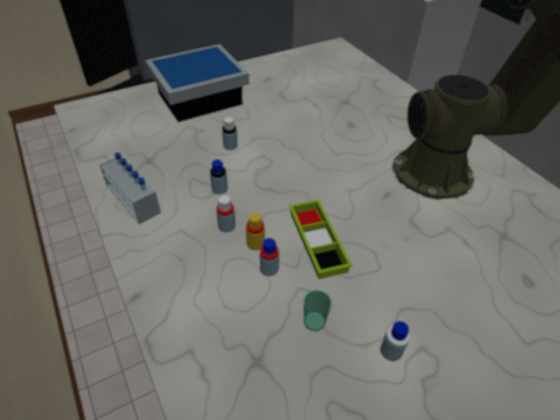

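Top view: blue/red bottle at (244,170), yellow one at (279,173), white/red at (316,156), blue/black at (374,176), white/black at (448,223), blue/white at (109,219), beaker at (173,180). The carrier is at (250,236), with black, white and red mats from left to right.

```bash
cat > h.py <<'E'
import cv2,numpy as np
def ray(c,u,v,z):
    d=c["pose"][:3,:3]@np.array([(u-c["cx"])/c["fx"],(v-c["cy"])/c["fy"],1.]); o=c["pose"][:3,3]
    return (o+d*(z-o[2])/d[2])
def pts(c):
    v,u=np.mgrid[:420,:560]; z=c["range_z"]
    P=np.stack([(u-c["cx"])/c["fx"]*z,(v-c["cy"])/c["fy"]*z,z],-1)
    return P@c["pose"][:3,:3].T+c["pose"][:3,3]
E
python3 - <<'E'
from h import *
for n in("top","scene"):
    c=dict(np.load(n+"0.npz")); P=pts(c); I=c["color"].astype(int); B,G,R=I[...,0],I[...,1],I[...,2]
    ok=c["range_z"]>0
    hsv=cv2.cvtColor(c["color"],cv2.COLOR_BGR2HSV)
    inb=ok&(P[...,0]>200)&(P[...,0]<760)&(abs(P[...,1])<500)
    # things higher than 85mm: cap tops
    m=(inb&(P[...,2]>95)&(P[...,2]<115)).astype(np.uint8)
    k,l,s,ce=cv2.connectedComponentsWithStats(m)
    print(n)
    for i in range(1,k):
        if s[i,4]<15: continue
        q=l==i; p=P[q]
        print("high",ce[i].round(1),s[i,4],"bgr",np.median(I[q],0),"mean3d",p.mean(0).round(1),"range x",np.ptp(p[:,0]).round(),"y",np.ptp(p[:,1]).round(),"ray105",ray(c,*ce[i],105).round(1))
    blue=((B>R+60)&(B>G+60)&inb).astype(np.uint8)
    k,l,s,ce=cv2.connectedComponentsWithStats(blue)
    for i in range(1,k):
        if s[i,4]>15:
            q=l==i;print("blue",s[i],ce[i].round(1),P[q].mean(0).round(1),P[q][:,2].max())
    # mats: z<20
    reg=inb&(P[...,2]<25)
    for nm,mm in(("lime",(hsv[...,0]>25)&(hsv[...,0]<45)&(hsv[...,1]>150)),("red",(R>100)&(G<60)),("black",(I.max(-1)<40)),("white",(I.min(-1)>200))):
        mm=mm&reg if nm!="lime" else mm&inb&(P[...,2]<45)
        k,l,s,ce=cv2.connectedComponentsWithStats(mm.astype(np.uint8))
        for i in range(1,k):
            if s[i,4]>150:
                ct=cv2.minAreaRect(np.argwhere(l==i)[:,::-1].astype(np.float32))
                z=34 if nm=="lime" else 7
                bx=np.array([ray(c,*b,z)[:2] for b in cv2.boxPoints(ct)])
                print(nm,s[i],"z",np.median(P[l==i][:,2]).round(1),"ctr",ray(c,*ct[0],z).round(1),bx.round(0).tolist())
E
```

```text
top
high [317.1 156. ] 139 bgr [156. 156. 155.] mean3d [678.8 -92.5 104.2] range x 30.0 y 31.0 ray105 [678.6 -92.5 105. ]
high [242.6 168. ] 133 bgr [123.  34.  17.] mean3d [644.1  92.8 104.7] range x 31.0 y 30.0 ray105 [644.1  92.8 105. ]
high [279.  171.5] 131 bgr [ 52. 132. 148.] mean3d [636.8   1.9 104.9] range x 32.0 y 30.0 ray105 [636.8   1.9 105. ]
high [376.1 173.9] 134 bgr [122.  34.  15.] mean3d [ 635.6 -240.   104.3] range x 30.0 y 30.0 ray105 [ 635.5 -239.9  105. ]
high [107.3 218. ] 150 bgr [125.  38.  18.] mean3d [512.3 419.2 104.4] range x 31.0 y 31.0 ray105 [512.2 419.  105. ]
high [449.9 221.8] 144 bgr [157. 156. 155.] mean3d [ 518.5 -419.3  104.5] range x 31.0 y 30.0 ray105 [ 518.4 -419.2  105. ]
blue [237 163  12  13 120] [242.5 168.8] [642.1  93.  104.2] 112.77901300086046
blue [370 169  13  13 124] [375.9 174.5] [ 634.1 -239.5  104.1] 109.5887448272947
blue [101 213  14  12 136] [107.6 218.6] [510.8 418.5 104.1] 109.96921067816743
lime [201 209  98  53 837] z 30.2 ctr [484.3  75.3  34. ] [[469.0, 201.0], [552.0, 185.0], [500.0, -51.0], [417.0, -33.0]]
red [264 22
[... 890 characters left out ...]
20.  27.   7.] mean3d [512.9 422.9 103.4] range x 34.0 y 31.0 ray105 [513.8 423.4 105. ]
blue [213 160   9   9  60] [216.8 163.4] [ 636.9 -236.   103. ] 106.82594828358776
blue [264 239  11  14 117] [269.2 244.6] [646.1  99.  101.9] 107.53785356486787
blue [394 322  14  14 150] [400.5 328.1] [513.5 422.8 104. ] 107.76076725428936
lime [ 290  201   61   77 1379] z 23.4 ctr [489.4  90.9  34. ] [[508.0, -48.0], [400.0, -55.0], [473.0, 213.0], [563.0, 212.0]]
red [297 209  24  16 264] z 6.2 ctr [459.9  -9.9   7. ] [[481.0, -40.0], [418.0, -26.0], [439.0, 20.0], [501.0, 6.0]]
black [316 250  26  18 316] z 6.3 ctr [494.  143.9   7. ] [[515.0, 114.0], [453.0, 128.0], [473.0, 173.0], [534.0, 159.0]]
```

Run:
```python
from cell import manip
from scipy.spatial.transform import Rotation as R
from h import *
s=manip.read_state(); M=R.from_euler('xyz',s["eef_rot"]).as_matrix(); print(M.round(3))
c=manip.camera("wrist"); print(c["mount"].round(3).tolist(),c["fx"],c["cx"],c["cy"])
cv2.imwrite("pics/w0.png",c["color"])
t=dict(np.load("top0.npz")); 
P=pts(t); m=(P[...,2]>60)&(P[...,0]>500)&(P[...,1]>200)&(P[...,1]<320)&(P[...,0]<700)
print("beaker",P[m].mean(0),P[m].min(0),P[m].max(0))
```

```text
[[-0.     0.277  0.961]
 [-0.001  0.961 -0.277]
 [-1.    -0.001 -0.   ]]
[[-0.001, -0.241, 0.97, -189.431], [1.0, 0.0, 0.001, -0.015], [-0.001, 0.97, 0.241, -70.443], [0.0, 0.0, 0.0, 1.0]] 302.0017705656283 279.6750026047231 203.01798502005497
beaker [626.13360981 280.95503084  77.04405679] [592.19882908 246.07798256  60.10676986] [653.84245778 308.13991549  92.36727246]
```

View pics/w0.png

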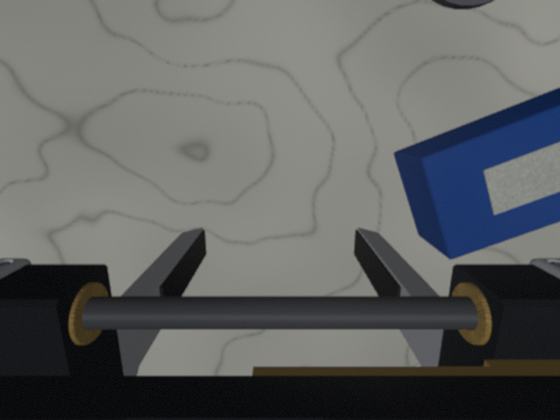

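Request:
{"api": "jog_arm", "payload": {
  "series": [0,0,-0.76,0.246,-0.2165,0.02,0.3,0,0,-0.76,0.246,-0.2165,0.02,0.3,0,0,-0.76,0.246,-0.2165,0.02,0.3,0,0,-0.76,0.246,-0.2165,0.02,0.3,0,0,-0.76,0.246,-0.2165,0.02,0.3,0,0,-1.515,0.492,-0.4335,0.02,0.3,0,0,-1.515,0.492,-0.4335,0.02,0.3,0,0,-1.515,0.492,-0.4335,0.02,0.3,0,0,-1.515,0.492,-0.4335,0.02,0.3,0,0,-1.515,0.492,-0.4335,0.02,0.3,0,0,-1.515,0.492,-0.4335,0.02,0.3,0,0,-1.515,0.492,-0.4335,0.02,0.3,0,0,-1.515,0.492,-0.4335,0.02,0.3],
  "squeeze": 25
}}

```text
clock: 1.78
eef_pos: [643.9, 95.5, 215.6]
eef_rot: [-1.437, 1.57, 3.051]
wrist_force: [0.1, 0.2, 0.4]
finger_gap: 61.3
```

```bash
cat > look.py <<'E'
import sys
from cell import manip
from scipy.spatial.transform import Rotation as R
from h import *
def look(tag):
    s=manip.read_state(); c=manip.camera("wrist")
    T=np.eye(4);T[:3,:3]=R.from_euler('xyz',s["eef_rot"]).as_matrix();T[:3,3]=s["eef_pos"]
    c["pose"]=T@c["mount"]; cv2.imwrite(f"pics/{tag}.png",c["color"])
    print("clock",s["clock"],"pos",s["eef_pos"].round(1),"jaw",T[:2,1].round(3),"down",T[:3,0].round(3),"gap",round(s["finger_gap"],1),"F",s["wrist_force"].round(1))
    P=pts(c); I=c["color"].astype(int);B,G,Rr=I[...,0],I[...,1],I[...,2]
    m=((B>Rr+50)&(B>G+50)&(P[...,2]>60)&(P[...,2]<125)).astype(np.uint8)
    k,l,st,ce=cv2.connectedComponentsWithStats(m)
    for i in range(1,k):
        if st[i,4]<40: continue
        q=(l==i)&(P[...,2]>101)
        if q.sum()<20: print("blue no top",ce[i],P[l==i].mean(0)); continue
        v,u=np.argwhere(q).mean(0); print("blue",st[i],"top px",round(u),round(v),"top3d",P[q].mean(0).round(1),"ext",np.ptp(P[q],0).round(0),"ray",ray(c,u,v,105).round(1))
    return c,P,s
if __name__=="__main__": look(sys.argv[1])
E
python3 look.py w1
```

```text
clock 1.775 pos [643.9  95.5 215.6] jaw [ 0.975 -0.223] down [-0.001  0.    -1.   ] gap 61.3 F [0.1 0.2 0.4]
blue [266 183  30  32 705] top px 281 199 top3d [644.2  94.8 105.5] ext [30. 30.  6.] ray [644.2  94.8 105. ]
```

View pics/w1.png

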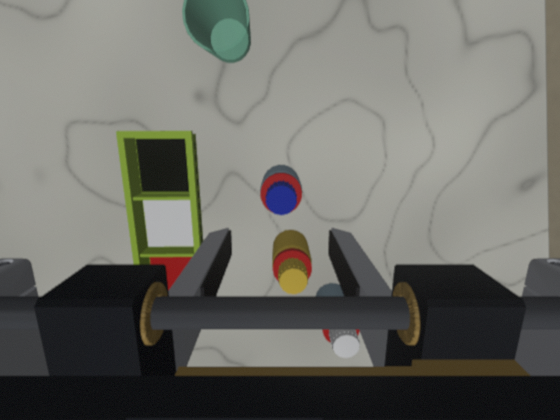

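The wrist view confirms the blue/red cap at (281,199), directly under the TCP to within 1 mm. The yellow one at (293,280) is clear of the fingers.

Request:
{"api": "jog_arm", "payload": {
  "series": [0,0,0,0,0,-0.03,0.3,0,0,0,0,0,-0.06,0.3,0,0,0,0,0,-0.085,0.3,0,0,0,0,0,-0.105,0.3,0,0,0,0,0,-0.119,0.3,0,0,0,0,0,-0.119,0.3,0,0,0,0,0,-0.119,-1,0,0,0,0,0,-0.119,-1,0,0,0,0,0,-0.119,-1,0,0,0,0,0,-0.119,-1,0,0,0,0,0,-0.119,-1,0,0,0,0,0,-0.119,-1],
  "squeeze": 25
}}

```text
clock: 3.32
eef_pos: [644.4, 94.9, 96.8]
eef_rot: [-0.501, 1.571, -2.297]
wrist_force: [-0.3, -0.5, -0.8]
finger_gap: 4.5
```

The gap is 4.5 mm, where a gripped cap should read about 32. I'll look before moving.

```bash
python3 look.py w2
python3 - <<'E'
from cell import manip
import cv2,numpy as np
c=manip.camera("scene"); cv2.imwrite("pics/s2.png",cv2.resize(c["color"][150:350,170:370],(800,600))[:, :]); 
c=manip.camera("top"); cv2.imwrite("pics/t2.png",cv2.resize(c["color"][100:280,150:390],(800,600)))
E
```

```text
clock 3.325 pos [644.4  94.9  96.8] jaw [ 0.975 -0.223] down [-0. -0. -1.] gap 4.5 F [-0.3 -0.5 -0.8]
blue [258 215  46  50 651] top px 280 235 top3d [645.   99.1 105.3] ext [28. 31.  6.] ray [645.   99.1 105. ]
```

View pics/w2.png

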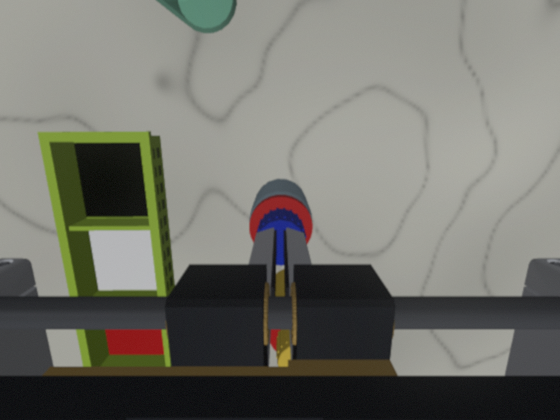

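View pics/s2.png

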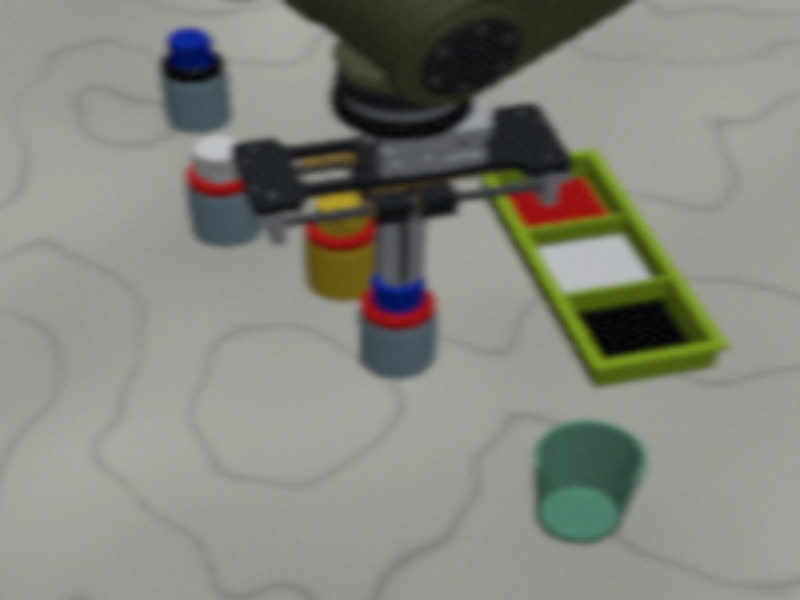

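Run:
```python
from cell import manip
from h import *
for n,b in(("scene",(240,300,215,275)),("top",(200,290,140,190))):
    c=manip.camera(n); P=pts(c); np.savez(n+"3.npz",**c)
    u0,u1,v0,v1=b
    cv2.imwrite(f"pics/{n}3.png",cv2.resize(c["color"][v0:v1,u0:u1],None,fx=9,fy=9,interpolation=cv2.INTER_NEAREST))
c=dict(np.load("scene3.npz"));P=pts(c)
for v in range(226,256,2):
    print(v,[(u,)+tuple(P[v,u].round().astype(int))+(tuple(c["color"][v,u]//10)) for u in (266,270,274)])
```

```text
226 [(266, np.int64(655), np.int64(100), np.int64(174), np.uint8(9), np.uint8(8), np.uint8(8)), (270, np.int64(648), np.int64(105), np.int64(174), np.uint8(6), np.uint8(6), np.uint8(6)), (274, np.int64(638), np.int64(106), np.int64(171), np.uint8(9), np.uint8(9), np.uint8(8))]
228 [(266, np.int64(655), np.int64(100), np.int64(167), np.uint8(9), np.uint8(8), np.uint8(8)), (270, np.int64(647), np.int64(104), np.int64(166), np.uint8(6), np.uint8(6), np.uint8(6)), (274, np.int64(638), np.int64(106), np.int64(164), np.uint8(9), np.uint8(9), np.uint8(9))]
230 [(266, np.int64(657), np.int64(103), np.int64(164), np.uint8(9), np.uint8(9), np.uint8(8)), (270, np.int64(646), np.int64(103), np.int64(158), np.uint8(6), np.uint8(6), np.uint8(6)), (274, np.int64(637), np.int64(105), np.int64(156), np.uint8(9), np.uint8(9), np.uint8(9))]
232 [(266, np.int64(656), np.int64(101), np.int64(155), np.uint8(8), np.uint8(8), np.uint8(8)), (270, np.int64(646), np.int64(102), np.int64(151), np.uint8(7), np.uint8(6), np.uint8(6)), (274, np.int64(638), np.int64(107), np.int64(151), np.uint8(9), np.uint8(9), np
[... 2368 characters left out ...]
09), np.int64(94), np.uint8(9), np.uint8(2), np.uint8(0)), (274, np.int64(639), np.int64(110), np.int64(89), np.uint8(8), np.uint8(1), np.uint8(4))]
252 [(266, np.int64(657), np.int64(103), np.int64(84), np.uint8(8), np.uint8(1), np.uint8(2)), (270, np.int64(650), np.int64(110), np.int64(88), np.uint8(9), np.uint8(2), np.uint8(1)), (274, np.int64(637), np.int64(107), np.int64(77), np.uint8(7), np.uint8(2), np.uint8(9))]
254 [(266, np.int64(656), np.int64(101), np.int64(74), np.uint8(5), np.uint8(2), np.uint8(11)), (270, np.int64(649), np.int64(109), np.int64(78), np.uint8(7), np.uint8(2), np.uint8(9)), (274, np.int64(638), np.int64(108), np.int64(71), np.uint8(2), np.uint8(1), np.uint8(14))]
```

View pics/scene3.png

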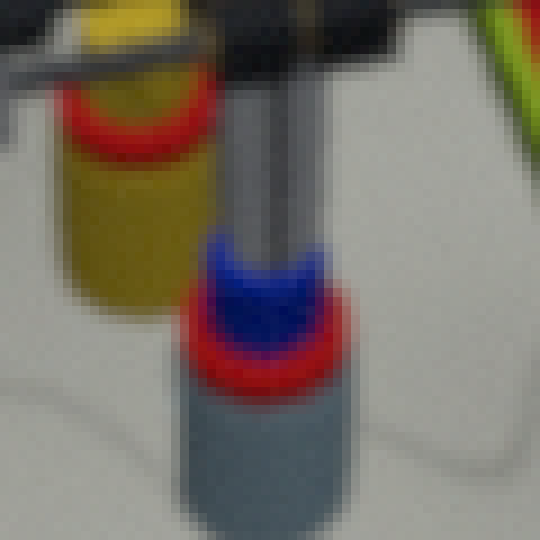

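View pics/top3.png

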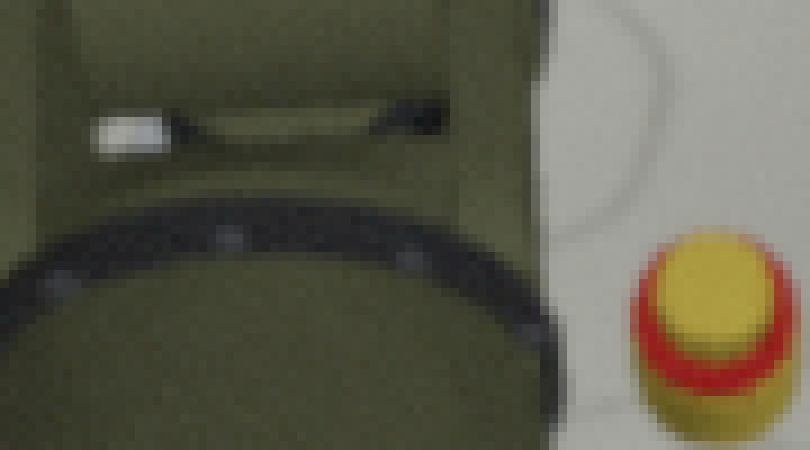

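The fingers look closed on top of the cap, with the visible tips at about z 105 and not 78. I'll raise the arm, reopen and measure the fingertip position with the depth cameras.

Request:
{"api": "jog_arm", "payload": {
  "series": [0,0,0,0,0,0.02,-1,0,0,0,0,0,0.05,-1,0,0,0,0,0,0.05,0.3,0,0,0,0,0,0.05,0.3,0,0,0,0,0,0.05,0.3,0,0,0,0,0,0.05,0.3]
}}

```text
clock: 4.32
eef_pos: [644.2, 94.9, 146.2]
eef_rot: [-1.216, 1.57, -3.012]
wrist_force: [-0.3, 0.1, 0.5]
finger_gap: 37.1
```

Run:
```python
from look import *
c,P,s=look("w3")
M=c["mount"]; z=c["range_z"]
for v in range(222,262,3):
    print(v,[ (u,)+tuple((M[:3,:3]@np.array([(u-c["cx"])/c["fx"]*z[v,u],(v-c["cy"])/c["fy"]*z[v,u],z[v,u]])+M[:3,3]).round(0).astype(int)) for u in (215,222,228,334,340)])
c=manip.camera("scene"); cv2.imwrite("pics/s4.png",cv2.resize(c["color"][195:265,230:310],None,fx=8,fy=8,interpolation=cv2.INTER_NEAREST))
P=pts(c)
for v in range(200,250,2):
    print(v,[(u,)+tuple(P[v,u].round().astype(int)) for u in (254,257,260,278,281,284)])
```

```text
clock 4.325 pos [644.2  94.9 146.2] jaw [ 0.975 -0.223] down [-0.001 -0.    -1.   ] gap 37.1 F [-0.3  0.1  0.5]
blue [ 262  198   38   40 1194] top px 281 219 top3d [644.2  94.8 105.4] ext [31. 31.  6.] ray [644.2  94.8 105. ]
222 [(215, np.int64(145), np.int64(-76), np.int64(36)), (222, np.int64(146), np.int64(-68), np.int64(36)), (228, np.int64(146), np.int64(-61), np.int64(36)), (334, np.int64(147), np.int64(63), np.int64(36)), (340, np.int64(145), np.int64(69), np.int64(36))]
225 [(215, np.int64(147), np.int64(-76), np.int64(40)), (222, np.int64(145), np.int64(-68), np.int64(40)), (228, np.int64(144), np.int64(-61), np.int64(39)), (334, np.int64(144), np.int64(62), np.int64(39)), (340, np.int64(145), np.int64(70), np.int64(39))]
228 [(215, np.int64(145), np.int64(-76), np.int64(43)), (222, np.int64(146), np.int64(-68), np.int64(43)), (228, np.int64(144), np.int64(-61), np.int64(43)), (334, np.int64(146), np.int64(63), np.int64(43)), (340, np.int64(146), np.int64(70), np.int64(43))]
231 [(215, np.int64(146), np.int64(-76), np.int64(47)), (222, np.int64(147), np.int64(-68), np.int6
[... 9803 characters left out ...]
, np.int64(576), np.int64(37), np.int64(-1)), (284, np.int64(569), np.int64(41), np.int64(0))]
246 [(254, np.int64(650), np.int64(22), np.int64(17)), (257, np.int64(642), np.int64(24), np.int64(14)), (260, np.int64(634), np.int64(27), np.int64(13)), (278, np.int64(586), np.int64(38), np.int64(-2)), (281, np.int64(580), np.int64(45), np.int64(1)), (284, np.int64(572), np.int64(47), np.int64(-1))]
248 [(254, np.int64(650), np.int64(23), np.int64(9)), (257, np.int64(644), np.int64(28), np.int64(11)), (260, np.int64(634), np.int64(26), np.int64(4)), (278, np.int64(621), np.int64(99), np.int64(74)), (281, np.int64(584), np.int64(51), np.int64(2)), (284, np.int64(575), np.int64(52), np.int64(-2))]
```

View pics/w3.png

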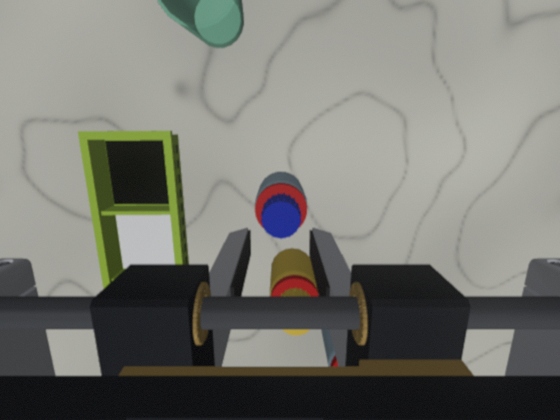

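View pics/s4.png

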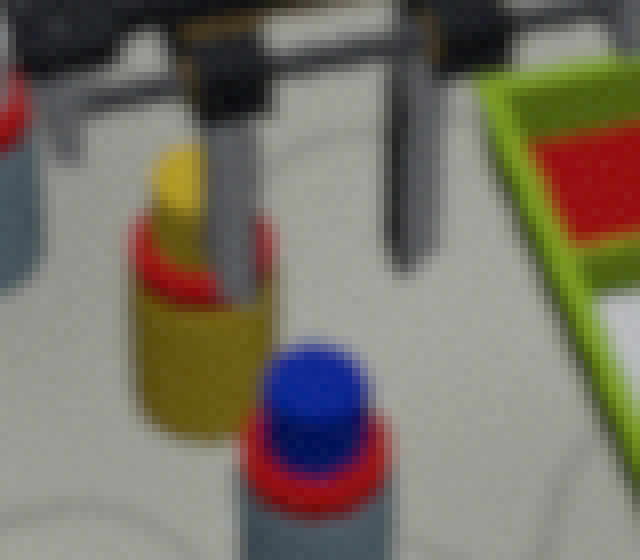

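Run:
```python
from look import *
c,P,s=look("w4")
M=c["mount"]; z=c["range_z"]
v,u=np.mgrid[:420,:560]
Q=np.stack([(u-c["cx"])/c["fx"]*z,(v-c["cy"])/c["fy"]*z,z],-1)@M[:3,:3].T+M[:3,3]
m=(z>100)&(abs(Q[...,2])<14)&(abs(Q[...,1])<50)&(Q[...,0]<25)&(v<290)
for sgn in(-1,1):
    q=Q[m&(Q[...,1]*sgn>0)]
    print(len(q),np.sort(q[:,0])[-25:].round(1), "y",q[q[:,0]>-26][:,1].min().round(1),q[q[:,0]>-26][:,1].max().round(1),"z",np.percentile(q[q[:,0]>-26][:,2],[2,50,98]).round(1))
t=manip.camera("scene");T=pts(t)
W=np.eye(4);W[:3,:3]=R.from_euler('xyz',s["eef_rot"]).as_matrix();W[:3,3]=s["eef_pos"]
X=(T-W[:3,3])@W[:3,:3]
m=(abs(X[...,1])<50)&(abs(X[...,2])<20)&(abs(X[...,0])<35)&(t["range_z"]>0)
print(np.sort(X[m][:,0])[-25:].round(1),m.sum())
```

```text
clock 4.425 pos [644.3  94.9 146.5] jaw [ 0.975 -0.223] down [-0.001 -0.    -1.   ] gap 45.5 F [-0.  -0.3 -0.3]
blue [ 262  198   38   40 1188] top px 280 219 top3d [644.2  94.8 105.5] ext [30. 31.  6.] ray [644.2  94.7 105. ]
2025 [-12.9 -12.8 -12.7 -12.3 -12.3 -12.1 -12.1 -12.  -12.  -11.7 -11.7 -11.6
 -11.3 -11.3 -11.1 -11.  -11.  -10.7 -10.6 -10.5 -10.5 -10.5 -10.2 -10.
  -9.8] y -35.1 -23.0 z [-9.7 -9.   7. ]
2018 [-13.1 -12.9 -12.8 -12.8 -12.6 -12.5 -11.7 -11.6 -11.6 -11.5 -11.4 -11.4
 -11.2 -11.1 -11.  -10.6 -10.4 -10.3 -10.3 -10.1 -10.1  -9.9  -9.8  -9.4
  -9.3] y 21.6 33.4 z [-9.8 -9.   7. ]
[-18.4 -18.3 -18.2 -17.8 -17.7 -17.4 -17.3 -16.9 -16.8 -16.7 -16.3 -16.
 -15.9 -15.8 -14.8 -14.7 -13.8 -13.1 -12.2 -12.1 -12.  -11.  -10.9 -10.5
  -9.9] 92
```

Both depth cameras put the fingertips about 11 mm behind the reported TCP, when they should be 19 mm ahead, so the tool sits 30 mm higher than stated. I'll take TCP z = 70 as the grasp height, with the tips at about 81.

Request:
{"api": "jog_arm", "payload": {
  "series": [0,0,0,0,0,0,0.3,0,0,0,0,0,-0.02,0.3,0,0,0,0,0,-0.04,0.3,0,0,0,0,0,-0.055,0.3,0,0,0,0,0,-0.067,0.3,0,0,0,0,0,-0.077,0.3,0,0,0,0,0,-0.077,-1,0,0,0,0,0,-0.077,-1,0,0,0,0,0,-0.077,-1,0,0,0,0,0,-0.077,-1,0,0,0,0,0,-0.077,-1],
  "squeeze": 25
}}

```text
clock: 5.9
eef_pos: [644.7, 95.0, 70.3]
eef_rot: [1.885, 1.57, 0.09]
wrist_force: [-0.1, 0.0, 3.2]
finger_gap: 31.9
```

Request:
{"api": "jog_arm", "payload": {
  "series": [0,0,0,0,0,0.005,-1,0,0,0,0,0,0.015,-1,0,0,0,0,0,0.035,-1,0,0,0,0,0,0.06,-1,0,0,0,0,0,0.085,-1,0,0,0,0,0,0.11,-1,0,0,0,0,0,0.13,-1,0,0,0,0,0,0.13,-1]
}}

```text
clock: 6.9
eef_pos: [645.0, 95.0, 202.5]
eef_rot: [1.887, 1.567, 0.092]
wrist_force: [0.2, -0.6, 0.0]
finger_gap: 31.6
```

```bash
cat > car.py <<'E'
from look import *
def car(tag):
    c,P,s=look(tag); c0=c; hsv=cv2.cvtColor(c["color"],cv2.COLOR_BGR2HSV)
    I=c["color"].astype(int)
    lime=((hsv[...,0]>25)&(hsv[...,0]<45)&(hsv[...,1]>120)&(abs(P[...,2]-34)<6)).astype(np.uint8)
    cv2.imwrite(f"pics/{tag}_m.png",lime*255)
    for nm,mm in(("lime",lime),("red",(I[...,2]>90)&(I[...,1]<60)&(abs(P[...,2]-7)<6)),("black",(I.max(-1)<40)&(abs(P[...,2]-7)<6)),("white",(I.min(-1)>120)&(hsv[...,1]<40)&(abs(P[...,2]-7)<3.)) ):
        k,l,st,ce=cv2.connectedComponentsWithStats(np.asarray(mm).astype(np.uint8))
        for i in range(1,k):
            if st[i,4]<300: continue
            q=P[l==i][:,:2].astype(np.float32)
            r=cv2.minAreaRect(q); print(nm,st[i],"rect",np.round(r[0],1),np.round(r[1],1),round(r[2],1),"z",np.median(P[l==i][:,2]).round(1))
    return c,P,s
if __name__=="__main__": car(sys.argv[1])
E
python3 car.py w5
```

```text
clock 6.9 pos [645.   95.  202.5] jaw [ 0.975 -0.223] down [ 0.004  0.    -1.   ] gap 31.6 F [ 0.2 -0.6  0. ]
lime [ 109  132   89  143 2897] rect [491.5 106.2] [178.5  90.2] 77.5 z 34.4
black [ 130  140   53   53 2467] rect [497.6 151.7] [66.4 61. ] 77.5 z 7.7
white [ 137  203   52   48 2209] rect [479.9  73.5] [66.2 63.6] 77.3 z 7.7
```

View pics/w5.png

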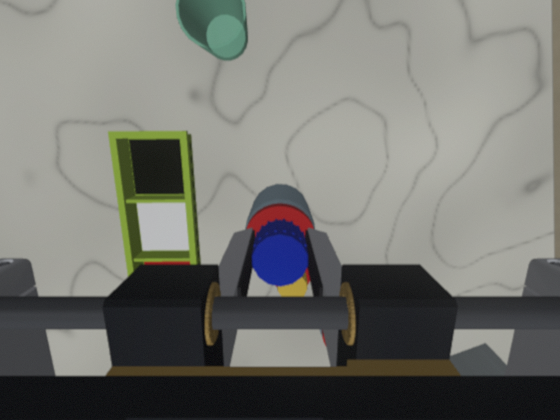

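Request:
{"api": "jog_arm", "payload": {
  "series": [0,0,0,-0.01,-0.0055,0,-1,0,0,0,-0.03,-0.0165,0,-1,0,0,0,-0.058,-0.032,0,-1,0,0,0,-0.09,-0.049,0,-1,0,0,0,-0.12,-0.0655,0,-1,0,0,0,-0.147,-0.08,0,-1,0,0,0,-0.167,-0.091,0,-1,0,0,0,-0.177,-0.0965,0,-1,0,0,0,-0.177,-0.0965,-0.02,-1,0,0,0,-0.177,-0.0965,-0.045,-1,0,0,0,-0.177,-0.0965,-0.065,-1,0,0,0,-0.177,-0.0965,-0.065,-1]
}}

```text
clock: 8.45
eef_pos: [466.8, -1.4, 133.6]
eef_rot: [-1.434, 1.568, 3.054]
wrist_force: [-0.0, -1.1, 0.1]
finger_gap: 31.6
```

```bash
python3 car.py w6
python3 - <<'E'
from cell import manip
import cv2
c=manip.camera("scene"); cv2.imwrite("pics/s6.png",cv2.resize(c["color"][140:300,230:400],None,fx=4,fy=3.7))
E
```

```text
clock 8.45 pos [466.8  -1.4 133.6] jaw [ 0.975 -0.223] down [-0.003  0.    -1.   ] gap 31.6 F [-0.  -1.1  0.1]
lime [ 228    0  105  232 4732] rect [482.9  69.7] [207.2  89.2] 77.3 z 34.5
red [ 249  165   65   52 1739] rect [468.1   3.4] [55.4 68. ] 77.1 z 7.7
black [ 244    0   73   71 5051] rect [500.6 149.5] [60.8 67.6] 77.2 z 7.8
white [ 245   83   71   73 4921] rect [483.9  74.6] [70.4 69.6] 77.3 z 7.7
```

View pics/w6.png

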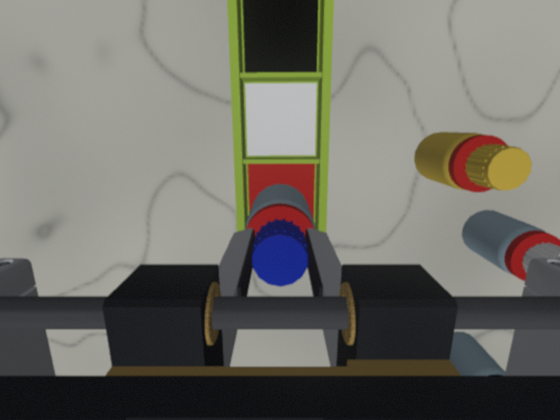

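View pics/s6.png

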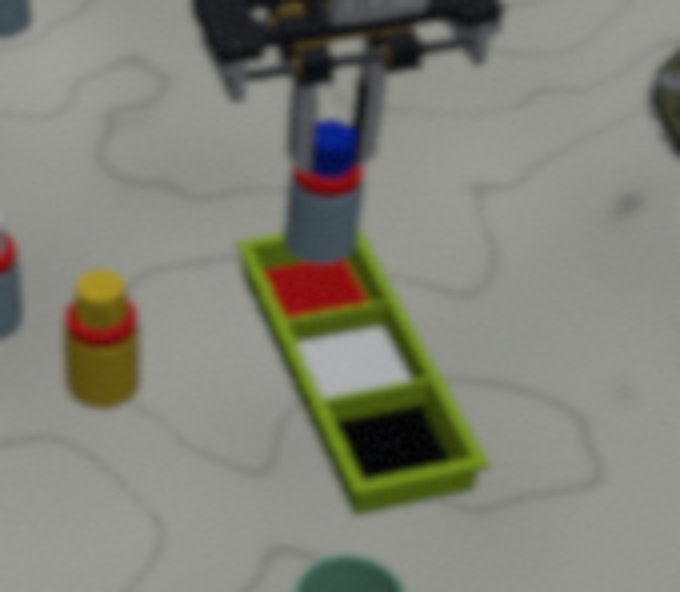

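The bottle hangs exactly over the red bay: the white mat's centre at (483.9,74.6) puts the red bay at (466.7,-1.5). Lowering it now.

Request:
{"api": "jog_arm", "payload": {
  "series": [0,0,0,0,0,-0.015,-1,0,0,0,0,0,-0.03,-1,0,0,0,0,0,-0.042,-1,0,0,0,0,0,-0.05,-1,0,0,0,0,0,-0.0535,-1,0,0,0,0,0,-0.0555,-1,0,0,0,0,0,-0.057,-1,0,0,0,0,0,-0.057,-1,0,0,0,0,0,-0.057,-1]
}}

```text
clock: 9.68
eef_pos: [467.5, -1.6, 78.0]
eef_rot: [1.735, 1.571, -0.061]
wrist_force: [-0.1, -0.8, -1.6]
finger_gap: 31.6
```

```bash
python3 -c "
from cell import manip
s=manip.read_state();print(s['eef_pos'].round(2),s['wrist_force'].round(2),s['finger_gap'])"
```

```text
[467.5   -1.56  78.02] [-0.06 -0.79 -1.56] 31.60539436765298
```

Request:
{"api": "jog_arm", "payload": {
  "series": [0,0,0,0,0,-0.0005,-1,0,0,0,0,0,-0.001,-1,0,0,0,0,0,-0.001,-1]
}}

```text
clock: 10.05
eef_pos: [467.7, -1.6, 77.3]
eef_rot: [1.726, 1.57, -0.07]
wrist_force: [-1.3, 1.0, 4.9]
finger_gap: 31.5
```

Contact shows as +5 N upward. Releasing and retreating.

Request:
{"api": "jog_arm", "payload": {
  "series": [0,0,0,0,0,0,0.3,0,0,0,0,0,0,0.3,0,0,0,0,0,0,0.3,0,0,0,0,0,0,0.3,0,0,0,0,0,0,0.3,0,0,0,0,0,0.02,0.3,0,0,0,0,0,0.06,0.3,0,0,0,0,0,0.11,0.3,0,0,0,0,0,0.13,0.3,0,0,0,0,0,0.13,0.3]
}}

```text
clock: 11.3
eef_pos: [467.9, -1.6, 207.8]
eef_rot: [1.7, 1.568, -0.096]
wrist_force: [-0.2, 0.6, 0.5]
finger_gap: 60.6
```

```bash
python3 look.py w7
```

```text
clock 11.3 pos [467.9  -1.6 207.8] jaw [ 0.975 -0.223] down [ 0.003 -0.    -1.   ] gap 60.6 F [-0.2  0.6  0.5]
blue [264 186  31  32 775] top px 279 202 top3d [467.1  -1.3 112.4] ext [30. 30. 13.] ray [466.7  -3.  105. ]
```

View pics/w7.png

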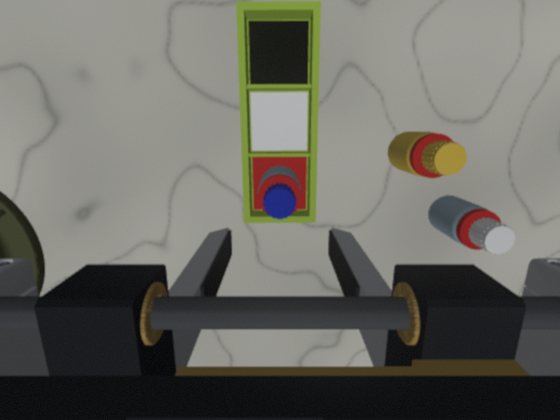

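The red bottle is upright on the red mat (cap at (279,202), top z 112). Next is the black bottle.

Request:
{"api": "jog_arm", "payload": {
  "series": [0,0,0,0.169,-0.2365,-0.01,0.3,0,0,0,0.169,-0.2365,-0.01,0.3,0,0,0,0.169,-0.2365,-0.01,0.3,0,0,0,0.169,-0.2365,-0.01,0.3,0,0,0,0.169,-0.2365,-0.01,0.3,0,0,0,0.169,-0.2365,-0.01,0.3,0,0,0,0.169,-0.2365,-0.01,0.3,0,0,0,0.169,-0.2365,-0.01,0.3]
}}

```text
clock: 12.35
eef_pos: [636.2, -237.0, 197.0]
eef_rot: [-2.433, 1.571, 2.055]
wrist_force: [0.5, 0.9, -0.3]
finger_gap: 61.2
```

```bash
python3 look.py w8
```

```text
clock 12.35 pos [ 636.2 -237.   197. ] jaw [ 0.975 -0.222] down [-0.  0. -1.] gap 61.2 F [ 0.5  0.9 -0.3]
blue no top [32.29166667  1.40277778] [467.37375413 -18.8070829   93.20878521]
blue [511 165  18  17 224] top px 520 173 top3d [ 850.4 -253.5  119.6] ext [16. 15.  5.] ray [ 861.3 -258.2  105. ]
blue [265 190  33  32 813] top px 281 206 top3d [ 635.9 -240.   105.4] ext [31. 31.  7.] ray [ 635.9 -240.1  105. ]
blue [521 200  17  16 205] top px 529 208 top3d [ 857.3 -287.9  119.6] ext [15. 15.  3.] ray [ 868.6 -294.4  105. ]
blue [529 233  17  15 191] top px 537 240 top3d [ 864.4 -322.1  119.5] ext [17. 15.  4.] ray [ 876.  -330.4  105. ]
```

View pics/w8.png

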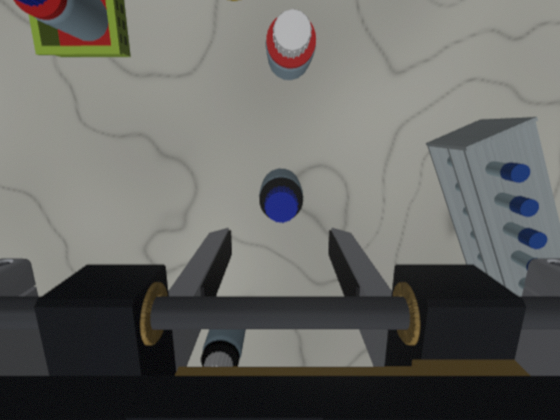

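The black-collared bottle's cap is at (281,206), i.e. (635.9,-240.0). I'll shift 2 mm and descend.

Request:
{"api": "jog_arm", "payload": {
  "series": [0,0,0,-0.0005,-0.002,-0.03,0.3,0,0,0,-0.0005,-0.002,-0.06,0.3,0,0,0,-0.0005,-0.002,-0.085,0.3,0,0,0,-0.0005,-0.002,-0.105,0.3,0,0,0,-0.0005,-0.002,-0.118,0.3,0,0,0,-0.0005,-0.002,-0.127,0.3,0,0,0,-0.0005,-0.002,-0.127,-1,0,0,0,-0.0005,-0.002,-0.127,-1,0,0,0,-0.0005,-0.002,-0.127,-1,0,0,0,-0.0005,-0.002,-0.127,-1,0,0,0,-0.0005,-0.002,-0.127,-1,0,0,0,-0.0005,-0.002,-0.127,-1],
  "squeeze": 25
}}

```text
clock: 13.9
eef_pos: [636.2, -240.2, 70.4]
eef_rot: [1.342, 1.57, -0.454]
wrist_force: [0.1, 0.1, 4.8]
finger_gap: 31.4
```

Request:
{"api": "jog_arm", "payload": {
  "series": [0,0,0,0,0,0.005,-1,0,0,0,0,0,0.02,-1,0,0,0,0,0,0.045,-1,0,0,0,0,0,0.075,-1,0,0,0,0,0,0.105,-1,0,0,0,0,0,0.13,-1,0,0,0,-0.004,0.012,0.14,-1,0,0,0,-0.0115,0.034,0.14,-1,0,0,0,-0.0225,0.065,0.14,-1,0,0,0,-0.036,0.105,0.14,-1,0,0,0,-0.051,0.147,0.14,-1,0,0,0,-0.065,0.189,0.14,-1,0,0,0,-0.08,0.231,0.14,-1,0,0,0,-0.094,0.273,0.14,-1,0,0,0,-0.108,0.313,0.14,-1,0,0,0,-0.12,0.347,0.14,-1,0,0,0,-0.129,0.373,0.14,-1,0,0,0,-0.135,0.391,0.14,-1,0,0,0,-0.135,0.391,0.13,-1,0,0,0,-0.135,0.391,0.11,-1]
}}

```text
clock: 16.4
eef_pos: [501.1, 150.5, 179.3]
eef_rot: [1.766, 1.57, -0.03]
wrist_force: [0.2, 0.2, -1.6]
finger_gap: 31.4
```

```bash
python3 car.py w9
```

```text
clock 16.4 pos [501.1 150.5 179.3] jaw [ 0.975 -0.223] down [ 0.001 -0.    -1.   ] gap 31.4 F [ 0.2  0.2 -1.6]
blue [266 331  31  36 918] top px 281 354 top3d [468.2   3.4 110.6] ext [30. 25. 13.] ray [467.2  -1.3 105. ]
lime [ 240  152   81   78 1507] rect [500.9 150.6] [89.4 88.5] 77.4 z 34.6
black [ 252  160   56   41 1497] rect [502.8 158.8] [49.3 66.5] 77.3 z 7.7
```

View pics/w9.png

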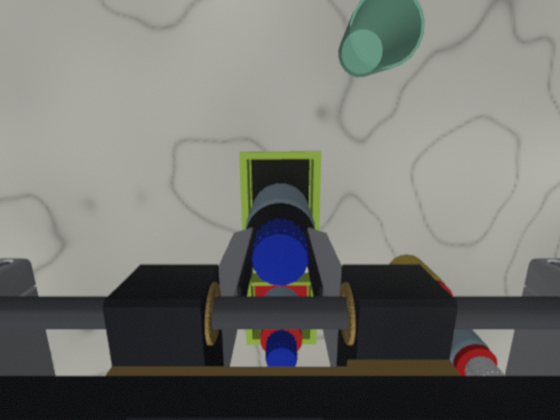

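The bottle is centred over the black bay (bay rectangle centre (500.9,150.6), TCP (501.1,150.5)). Lowering.

Request:
{"api": "jog_arm", "payload": {
  "series": [0,0,0,0,0,-0.02,-1,0,0,0,0,0,-0.045,-1,0,0,0,0,0,-0.068,-1,0,0,0,0,0,-0.085,-1,0,0,0,0,0,-0.095,-1,0,0,0,0,0,-0.099,-1,0,0,0,0,0,-0.101,-1,0,0,0,0,0,-0.102,-1,0,0,0,0,0,-0.1025,-1,0,0,0,0,0,-0.103,-1,0,0,0,0,0,-0.103,-1]
}}

```text
clock: 17.82
eef_pos: [501.2, 151.0, 77.3]
eef_rot: [2.051, 1.57, 0.255]
wrist_force: [-0.6, -0.2, 4.4]
finger_gap: 31.7
```

Request:
{"api": "jog_arm", "payload": {
  "series": [0,0,0,0,0,0,0.3,0,0,0,0,0,0,0.3,0,0,0,0,0,0,0.3,0,0,0,0,0,0,0.3,0,0,0,0,0,0,0.3,0,0,0,0,0,0.02,0.3,0,0,0,0,0,0.06,0.3,0,0,0,0,0,0.11,0.3,0,0,0,0,0,0.13,0.3,0,0,0,0,0,0.13,0.3]
}}

```text
clock: 19.08
eef_pos: [501.4, 151.1, 208.0]
eef_rot: [2.003, 1.568, 0.208]
wrist_force: [-0.8, -0.2, -0.3]
finger_gap: 61.1
```

```bash
python3 look.py w10
```

```text
clock 19.075 pos [501.4 151.1 208. ] jaw [ 0.975 -0.223] down [ 0.003  0.001 -1.   ] gap 61.1 F [-0.8 -0.2 -0.3]
blue [263 186  33  32 806] top px 279 202 top3d [500.7 151.5 112.3] ext [32. 31. 13.] ray [500.3 149.8 105. ]
blue [267 330  28  24 542] top px 280 341 top3d [467.   -1.1 112.4] ext [30. 30.  9.] ray [465.7  -6.8 105. ]
```

View pics/w10.png

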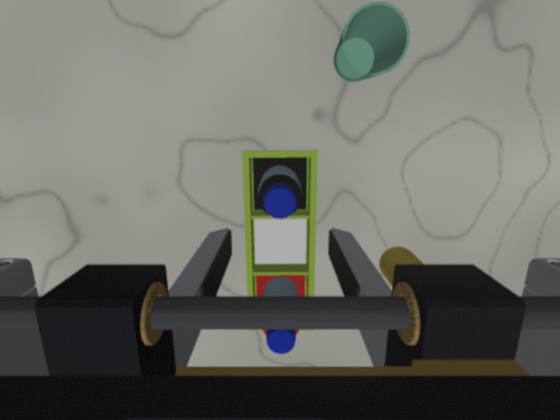

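The black bottle stands in its bay (cap at (279,202), top z 112). Next is the white-collared bottle.

Request:
{"api": "jog_arm", "payload": {
  "series": [0,0,0,0.0115,0.2695,-0.01,0.3,0,0,0,0.0115,0.2695,-0.01,0.3,0,0,0,0.0115,0.2695,-0.01,0.3,0,0,0,0.0115,0.2695,-0.01,0.3,0,0,0,0.0115,0.2695,-0.01,0.3,0,0,0,0.0115,0.2695,-0.01,0.3,0,0,0,0.0115,0.2695,-0.01,0.3,0,0,0,0.0115,0.2695,-0.01,0.3]
}}

```text
clock: 20.12
eef_pos: [512.7, 419.3, 197.0]
eef_rot: [1.655, 1.571, -0.142]
wrist_force: [-0.4, 0.0, 0.7]
finger_gap: 60.9
```

```bash
python3 look.py w11
```

```text
clock 20.125 pos [512.7 419.3 197. ] jaw [ 0.975 -0.224] down [ 0. -0. -1.] gap 60.9 F [-0.4  0.   0.7]
blue [263 184  32  32 784] top px 278 200 top3d [511.5 422.5 105.5] ext [30. 30.  6.] ray [511.4 422.4 105. ]
```

View pics/w11.png

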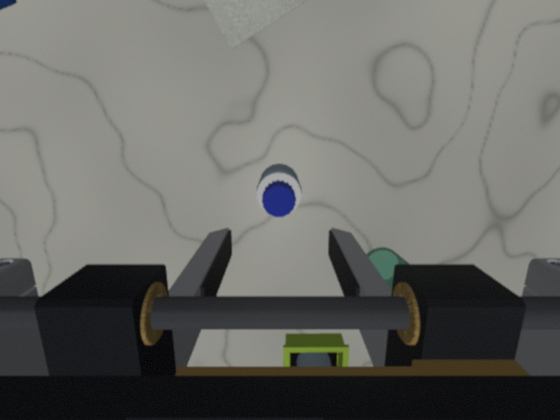

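The white-collared bottle's cap is at (278,200), i.e. (511.5,422.5), so I'll shift (-1,+2) mm and grasp.

Request:
{"api": "jog_arm", "payload": {
  "series": [0,0,0,-0.001,0.002,-0.03,0.3,0,0,0,-0.001,0.002,-0.06,0.3,0,0,0,-0.001,0.002,-0.085,0.3,0,0,0,-0.001,0.002,-0.105,0.3,0,0,0,-0.001,0.002,-0.118,0.3,0,0,0,-0.001,0.002,-0.127,0.3,0,0,0,-0.001,0.002,-0.127,-1,0,0,0,-0.001,0.002,-0.127,-1,0,0,0,-0.001,0.002,-0.127,-1,0,0,0,-0.001,0.002,-0.127,-1,0,0,0,-0.001,0.002,-0.127,-1,0,0,0,-0.001,0.002,-0.127,-1],
  "squeeze": 25
}}

```text
clock: 21.68
eef_pos: [511.6, 422.6, 70.3]
eef_rot: [2.424, 1.57, 0.628]
wrist_force: [0.1, 0.6, 4.9]
finger_gap: 31.5
```

Request:
{"api": "jog_arm", "payload": {
  "series": [0,0,0,0,0,0.005,-1,0,0,0,0,0,0.02,-1,0,0,0,0,0,0.045,-1,0,0,0,0,0,0.075,-1,0,0,0,0,0,0.105,-1,0,0,0,0,0,0.135,-1,0,0,0,-0.001,-0.012,0.15,-1,0,0,0,-0.003,-0.034,0.15,-1,0,0,0,-0.005,-0.065,0.15,-1,0,0,0,-0.008,-0.103,0.15,-1,0,0,0,-0.011,-0.143,0.15,-1,0,0,0,-0.0145,-0.183,0.15,-1,0,0,0,-0.0175,-0.223,0.15,-1,0,0,0,-0.021,-0.263,0.15,-1,0,0,0,-0.0235,-0.298,0.15,-1,0,0,0,-0.026,-0.327,0.15,-1,0,0,0,-0.0275,-0.348,0.15,-1,0,0,0,-0.0275,-0.348,0.15,-1,0,0,0,-0.0275,-0.348,0.14,-1]
}}

```text
clock: 24.05
eef_pos: [484.0, 74.7, 209.9]
eef_rot: [1.943, 1.57, 0.148]
wrist_force: [0.9, 0.3, -0.0]
finger_gap: 31.5
```

```bash
python3 car.py w12
```

```text
clock 24.05 pos [484.   74.7 209.9] jaw [ 0.975 -0.223] down [ 0.001  0.    -1.   ] gap 31.5 F [ 0.9  0.3 -0. ]
blue [262 102  35  36 967] top px 279 120 top3d [500.4 150.  112.6] ext [32. 32.  9.] ray [500.4 150.2 105. ]
blue [273 284  19   5  42] top px 282 286 top3d [465.5 -15.  112.6] ext [19.  5.  3.] ray [464.6 -19.2 105. ]
lime [ 241   81   78  143 2377] rect [492.1 111.3] [168.8  88.5] 77.3 z 34.6
black [ 253   94   54   55 1118] rect [501.1 150.8] [65.7 66.5] 77.5 z 7.8
white [ 253  157   54   42 1689] rect [485.4  81.8] [54.1 69.2] 77.8 z 7.7
```

View pics/w12.png

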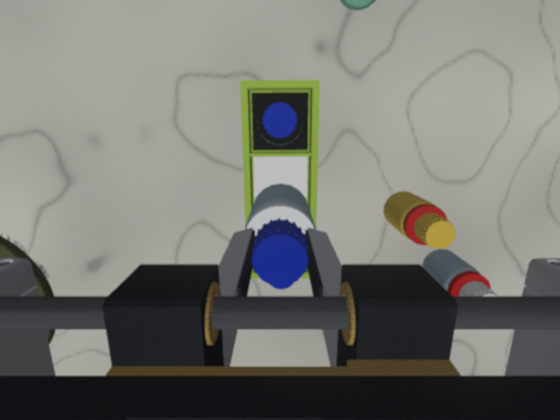

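Centred over the white bay. Lowering.

Request:
{"api": "jog_arm", "payload": {
  "series": [0,0,0,0,0,-0.02,-1,0,0,0,0,0,-0.045,-1,0,0,0,0,0,-0.07,-1,0,0,0,0,0,-0.092,-1,0,0,0,0,0,-0.112,-1,0,0,0,0,0,-0.123,-1,0,0,0,0,0,-0.129,-1,0,0,0,0,0,-0.131,-1,0,0,0,0,0,-0.132,-1,0,0,0,0,0,-0.1325,-1,0,0,0,0,0,-0.133,-1,0,0,0,0,0,-0.133,-1]
}}

```text
clock: 25.6
eef_pos: [484.2, 74.5, 77.3]
eef_rot: [1.883, 1.57, 0.087]
wrist_force: [-0.7, 0.3, 4.9]
finger_gap: 31.8
```

Request:
{"api": "jog_arm", "payload": {
  "series": [0,0,0,0,0,0,0.3,0,0,0,0,0,0,0.3,0,0,0,0,0,0,0.3,0,0,0,0,0,0,0.3,0,0,0,0,0,0,0.3,0,0,0,0,0,0.02,0.3,0,0,0,0,0,0.06,0.3,0,0,0,0,0,0.11,0.3,0,0,0,0,0,0.15,0.3,0,0,0,-0.03,0.06,0.16,0.3,0,0,0,-0.06,0.12,0.16,0.3,0,0,0,-0.09,0.18,0.16,0.3,0,0,0,-0.11,0.23,0.16,0.3,0,0,0,-0.12,0.28,0.16,0.3,0,0,0,-0.12,0.28,0.16,0.3,0,0,0,-0.12,0.28,0.16,0.3]
}}

```text
clock: 27.6
eef_pos: [363.9, 354.1, 236.6]
eef_rot: [-0.345, 1.57, -2.141]
wrist_force: [0.3, -0.8, 0.5]
finger_gap: 61.0
```

Run:
```python
from cell import manip
from h import *
s=manip.read_state();print(s["clock"],s["eef_pos"].round(1),s["wrist_force"].round(1),s["finger_gap"])
for n in("top","scene"):
    c=manip.camera(n);P=pts(c);cv2.imwrite(f"pics/{n}F.png",c["color"]);np.savez(n+"F.npz",**c)
    m=((P[...,2]>97)&(P[...,2]<120)&(P[...,0]>250)&(P[...,0]<760)&(abs(P[...,1])<500)&(c["range_z"]>0)).astype(np.uint8)
    k,l,st,ce=cv2.connectedComponentsWithStats(m)
    for i in range(1,k):
        if st[i,4]>40: print(n,ce[i].round(),st[i,4],P[l==i].mean(0).round(1),np.median(c["color"][l==i],0))
t=np.load("topF.npz");P=pts(t);m=(P[...,2]>60)&(P[...,0]>580)&(P[...,1]>230)&(P[...,1]<320)&(P[...,0]<700)
print("beaker",P[m].mean(0),m.sum())
```

```text
27.6 [363.9 354.1 236.6] [ 0.3 -0.8  0.5] 61.01964370483102
top [317. 156.] 132 [679.  -92.5 104.7] [158.5 158.  157. ]
top [279. 172.] 130 [636.8   2.1 104.8] [ 53. 134. 150.]
top [450. 222.] 144 [ 518.2 -419.5  104.2] [159.  158.5 157. ]
top [217. 224.] 146 [501.2 149.  111.2] [125.  35.  15.]
top [248. 232.] 148 [484.5  72.6 111.3] [127.  39.  20.]
top [280. 239.] 143 [467.4  -3.  111.5] [125.  37.  20.]
scene [228. 120.] 62 [ 518.4 -416.8  103.3] [152.  152.5 151. ]
scene [311. 194.] 120 [468.4   1.7 108.2] [119.   32.   11.5]
scene [224. 200.] 101 [678.7 -89.5 103.2] [161. 160. 158.]
scene [321. 214.] 133 [485.5  77.5 108.6] [116.  31.  11.]
scene [255. 218.] 108 [636.9   5.1 103.1] [ 34.  134.  150.5]
scene [332. 237.] 151 [502.6 153.8 108.5] [117.  30.   9.]
beaker [626.98542379 280.78222993  76.73815227] 235
```

View pics/topF.png

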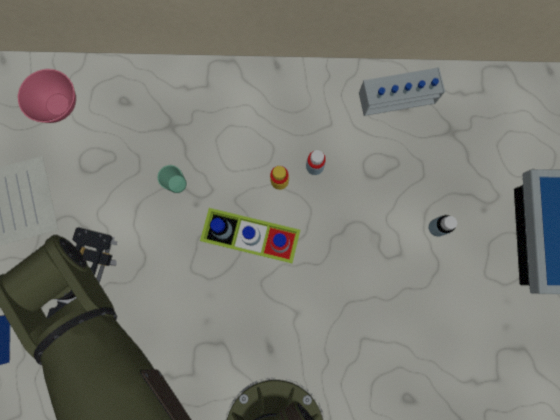

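View pics/sceneF.png

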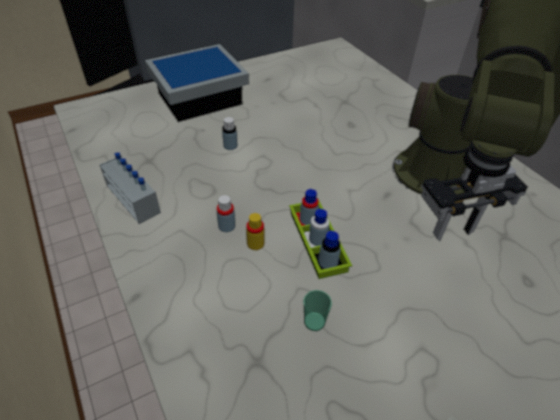

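All three bottles are upright on matching mats, with caps in the top view at (217,224), (248,232) and (280,239). The look-alikes and beaker are unmoved and the arm is clear, so I'm handing in.

```bash
python3 -c "
from cell import manip
print(manip.sign_off())"
```

```text
the job is handed in; nothing more can be done
None
```

All three blue-capped bottles are standing upright in the carrier, each on the mat that matches its collar. I handed the job in at about 28 s on the robot clock. Each bottle was lowered until it touched the mat, at about 5 N, before I let go.

**Last checks:**
- **Bottles:** the cap tops read about 111–112 mm in the top and wrist views, as expected for a 105 mm bottle on a 7 mm mat. Bottles and bay centres agreed to within about 2 mm.
- **Left alone:** the two white-capped look-alikes, the yellow one and the beaker stayed where they were, to within about 1 mm.
- **Arm:** it was clear of everything and touching nothing.

**What failed or disagreed:**
- **Missed first grasp:** my first try on the red-collared bottle closed on air, just above the cap. The depth cameras showed the fingertips about 11 mm behind the reported TCP, not 19 mm ahead as stated. I moved the grasp point down about 27 mm, and all three grips then closed at about 31.5 mm.
- **Camera offsets:** the scene camera read 2–3 mm to the left (+y) of the wrist camera, and the top camera up to about 3 mm off it, mostly in y. I used the wrist view for the final positions.

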